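# Open the touch-latch spice cupboard past the jam jar

## Robot

A 6-joint arm with a two-finger parallel gripper is mounted at the origin on a cart in front of the work surface, level with it; the furniture and walls round the work are solid. World frame = base frame: x ahead of the robot, y to its left, z up, the work surface at z = 0. Lengths are in m, angles in degrees, forces in N, time in s.
With the tool pointing down it reaches from about 0.375 to 0.9 m from the base axis. Payload 3.1 kg.
Tool frame: the origin (TCP) lies midway between the tips of the shut fingers; the grasp point (between the pads) lies bot.hold_point_z behind it (bot.hold_point_z is the distance from the TCP to the grasp point, in m); z points along the fingers, y is the direction in which the jaws open and shut (so a half turn about z gives the same grasp; the last joint's range is limited). The gripper opens to 87 mm and grips with 3 to 60 N. Pads are 19 mm wide; open, the fingers measure 117 mm over their backs; the gripper's body (75 mm by 190 mm) begins 51 mm behind the grasp point.
Start: joints at [-86.03, 30.224, 82.088, -0, 67.689, -10.227], TCP at [0.153, -0.606, 0.223] pointing down, gripper open.
Joint ranges: [-176.69, 176.69], [-43.24, 126.21], [12.49, 139.97], [-82, 262], [0, 151.66], [-163.58, 163.58]. Speed limits (degrees/s): [159.86, 159.86, 180, 180, 180, 180].

## Interface

Orientations are given as a 3x3 rotation matrix whose columns are the frame's x, y, z axes.
In Python, from rig import bot, vision gives the robot as it stands.
- The arm moves only by the shell command python3 -m inch 'ROWS'. ROWS is JSON, a list of rows, each a list of 5 numbers: the finger opening in mm, from 0 to 87, then the shift along the tool's x, y, z in mm, then the turn about the tool's z in rad. In form: [[hand, dx, dy, dz, roll], ...]. A call has 1 to 8 rows; each row is the pose to reach, as a shift and turn from the pose measured when the call began, along the tool's axes at that moment; what a row does not reach only later rows make up. A row lasts 1/10 s, in which the tool goes at most 50 mm and 8.59 degrees, less where a joint would pass 70% of its speed; a pose out of reach is approached as far as the arm can. A call with a gripper value outside its range is refused whole. The fingers move at their own pace and stop on an object; the grip force is fixed at half the most. Time passes only in rows, so rows that repeat a pose let the fingers close. It gives the time, the measured TCP pose, the force and the opening at its end, in the units of the state.
- bot.read_state(): the state, without advancing time (a new reading comes with each control period).
- vision.capture(name): name is "side" or "top" or "wrist"; returns (picture, depth): 420x560x3 uint8, red, green, blue; 420x560 float32, m along the optical axis (not along the pixel's ray), 0 where there is no reading.
- vision.camera_model(name): a dict with "intrinsics" (3x3 intrinsics, pixels), "camera_from_world" (4x4, takes a point from world to camera coordinates). Camera axes: x right, y down, z forward; pixel columns grow to the right and rows downward; lengths in m; the calibration is good to about 2 mm. The wrist camera is an equidistant fisheye: a pixel r from the principal point sees the ray r / f radians off the axis. A picture is of the moment at which its call begins: read the wrist's pose just before it. camera_model takes no time and is no camera call; for the wrist camera it gives the pose at the moment of the call.
- bot.hand_in(): hands the job in, once; it reports no verdict.
The state is a dict: "time_s": time; "joint_positions": joint angles; "qvel": joint speeds; "tau": joint torques, N m; "position": TCP position; "tcp_rot": TCP orientation; "force": force on the tool from outside, world axes, zero at the start; "moment": the same for the moment, N m; "opening": opening from 0.0 (shut) to 1.0 (fully open).
Only numpy, scipy, OpenCV 4.12 (cv2) and the standard library are available. Lean on these libraries where they do the work, as an engineer would, in place of code of your own. Each camera call takes 0.05 s, during which the arm holds its last target. There are 200 camera calls.

## Task

A jam jar stands in the way of the door of the small wooden spice cupboard. First push the jar along the worktop to the right, out of the door's swing, without lifting or tipping it; then press the handle-less door at its free edge so that the push catch lets go and the spring pushes it ajar, and swing it from there wide open, about square to the cupboard's front or further. The door must not strike the jar, and the yoghurt pot, the green-capped spice jar and the tea box stay where they are.

Things in the scene. Friction and masses are not known exactly. Their poses are not given: they have to be found in the camera images.
- cupboard: small pale wooden cupboard, fixed, 130 deep, 200 wide, 250 high without its door. Origin: centre of its underside; x to its back, y to its left seen from the robot, z up. Outer face of the shut door: plane x = -0.085 of this frame, y = -0.096 (free edge, right) to +0.094 (hinged edge, left), z = 0.006 to 0.246. A grey catch and spring pin sit behind the door, below z = 0.18
- door (a joint): door angle, hinge upright at the left: 0 shut and latched, grows as it opens towards the robot, stop at 1.75 rad. Pressed in about 3 mm at the free edge (3 to 5 N; at most 4.5 mm, -0.023 rad) the catch trips; as the finger withdraws a spring pin pushes the door to about 0.42 rad within a second or two. It does not latch again. Damped, stays where it is left: 1 to 3 N at the edge to swing it further
- door_edge (a point): point on the door, moves with it: outer face, free (right-hand) upright edge, 30 mm below the door's top. x axis: from the outer face to the back; y axis: along the door from free edge to hinge. The door is a framed wooden panel without a handle, 190 wide, 240 high, 16 thick
- hinge (a point): point on the door's hinge axis, at the level of the back face of the shut door, 216 mm above the worktop; the door's free edge swings round it at a radius of 195 mm
- jam_jar: round glass jam jar with a red lid, 65 to 70 across, 86 high, about 0.33 kg, loose, standing on the worktop before the cupboard's door. Origin at the centre of its underside.
- yoghurt_pot: yoghurt pot, 72 across, 71 high, loose, to the right. Origin at the centre of its underside. To be left alone.
- spice_5: spice jar with a green cap, 44 across, 100 high, loose, to the right. Origin at the centre of its underside. To be left alone.
- tea_box: dark cardboard tea box, 122 x 69, 78 high, loose, to the right of the cupboard with its long side from front to back. Origin at the centre of its underside. To be left alone.
Not all that is in view belongs to the job. Leave any blue or yellow look-alike of the jam_jar alone.

How it is judged:
By the outcome, as a careful person would: the job done as asked, in the order asked, and still so for the second after the job is handed in, with the robot touching nothing.
It also fails if it takes over 64 s, if anything falls off the work surface, if the arm or the gripper's body presses on something with over 40 N, if the wrist force passes 120 N, or if a joint passes its speed limit or range.

## Working session

There is one attempt and no reset: what is moved stays moved. The work goes in short steps, Python scripts to look and compute and a shell command to move; the robot and the scene stay as the last step left them, time stands still between calls to the robot, and variables do not carry over. Pictures are saved under pics/ and viewed, about 8 in all and at most 12, crops included, and the job is handed in when it is done.

```bash
ls; mkdir -p pics; python3 - <<'E'
from rig import bot, vision
import cv2, numpy as np
s=bot.read_state(); print(s['time_s'],s['position'],np.round(s['tcp_rot'],3).tolist(),s['opening'],bot.hold_point_z)
for n in ('side','top'):
    p,d=vision.capture(n); cv2.imwrite(f'pics/{n}0.png',p[:,:,::-1]); np.save(f'pics/{n}0.npy',d); np.save(f'pics/{n}0p.npy',p)
    m=vision.camera_model(n); T=np.linalg.inv(m['camera_from_world']); print(n,np.round(m['intrinsics'],1).tolist(),np.round(T,3).tolist())
E
```

```text
pics
0.0 [ 0.15324884 -0.60514169  0.22154816] [[0.969, 0.245, -0.0], [0.245, -0.969, 0.002], [0.0, -0.002, -1.0]] 0.9999370847142305 0.0187
side [[398.4, 0.0, 283.5], [0.0, 398.4, 215.3], [0.0, 0.0, 1.0]] [[0.976, -0.127, 0.176, 0.404], [-0.217, -0.544, 0.811, -0.684], [-0.007, -0.829, -0.559, 0.612], [0.0, 0.0, 0.0, 1.0]]
top [[533.1, 0.0, 282.8], [0.0, 533.1, 216.5], [0.0, 0.0, 1.0]] [[0.026, -0.99, 0.135, 0.342], [-1.0, -0.025, 0.006, 0.001], [-0.002, -0.136, -0.991, 1.527], [0.0, 0.0, 0.0, 1.0]]
```

View pics/side0.png

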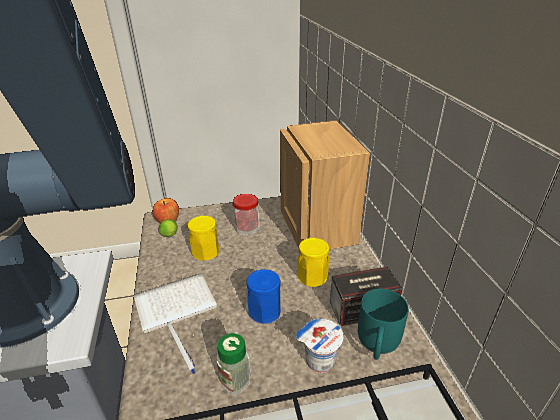

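View pics/top0.png

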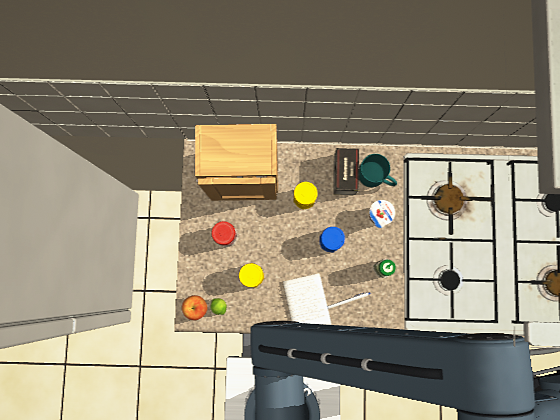

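Top view: the jam jar's red lid is at (223,233), the same jar as side (246,212). Things that could be mistaken for it are the yellow pots at (306,194) and (251,275), the blue pot at (332,239), and the apple at (195,307). The red lid on clear glass matches the description. The cupboard is at (236,150), with the door along its lower edge at about y=185.

```bash
cat > h.py <<'E'
import numpy as np, cv2
from rig import bot, vision
def cast(n,uv,z):
    m=vision.camera_model(n); T=np.linalg.inv(m['camera_from_world'])
    r=T[:3,:3]@np.linalg.inv(m['intrinsics'])@np.array([uv[0],uv[1],1.]); o=T[:3,3]
    return o+r*(z-o[2])/r[2]
def cloud(n,d):
    m=vision.camera_model(n); T=np.linalg.inv(m['camera_from_world']); K=m['intrinsics']
    v,u=np.mgrid[:420,:560]; P=np.stack([(u-K[0,2])/K[0,0]*d,(v-K[1,2])/K[1,1]*d,d],-1)
    P=P@T[:3,:3].T+T[:3,3]; P[d==0]=np.nan; return P
def blob(p,hr,box,smin=110,vmin=40):
    h=cv2.cvtColor(p,cv2.COLOR_RGB2HSV); m=np.zeros(h.shape[:2],np.uint8)
    for a,b in hr: m|=cv2.inRange(h,(a,smin,vmin),(b,255,255))
    k=np.zeros_like(m); x0,y0,x1,y1=box; k[y0:y1,x0:x1]=m[y0:y1,x0:x1]
    c=max(cv2.findContours(k,cv2.RETR_EXTERNAL,cv2.CHAIN_APPROX_NONE)[0],key=cv2.contourArea)
    return cv2.minEnclosingCircle(c), cv2.contourArea(c)
E
python3 - <<'E'
from h import *
p=np.load('pics/top0p.npy'); d=np.load('pics/top0.npy'); P=cloud('top',d)
for nm,hr,box,z in (('red',[(0,8),(170,180)],(205,215,245,255),.086),('yel1',[(20,32)],(285,175,325,215),.1),('yel2',[(20,32)],(230,255,270,295),.1),('blue',[(105,125)],(310,220,350,258),.1),('green',[(50,85)],(372,252,402,282),.1)):
    (c,r),a=blob(p,hr,box); q=P[int(c[1]),int(c[0])]; w=cast('top',c,q[2]); print(nm,np.round(c,1),round(r,1),'w',np.round(w,3),'diam',round(2*r*(1.527-q[2])/533,3),'depth z',round(q[2],3))
q=P[213,382];print('yog',q.round(3)); print('tea',P[170,346].round(3))
# cupboard
ps=np.load('pics/side0p.npy'); Ps=cloud('side',np.load('pics/side0.npy'))
for n,Q in (('top',P),('side',Ps)):
    m=(abs(Q[...,2]-.249)<.008)&(Q[...,0]>.45)&(Q[...,0]<.95)&(abs(Q[...,1]-.1)<.2)
    X=Q[m][:,:2].astype(np.float32); print(n,m.sum(),cv2.boxPoints(cv2.minAreaRect(X)).round(3).tolist())
# side red
(c,r),a=blob(ps,[(0,8),(170,180)],(230,190,262,212)); print('side red',c,r,cast('side',c,.086).round(3))
im=p[110:260,170:420]; cv2.imwrite('pics/crop.png',cv2.resize(im[:,:,::-1],None,fx=3,fy=3,interpolation=cv2.INTER_CUBIC))
E
```

```text
red [223.2 233.2] 12.4 w [0.489 0.171 0.084] diam 0.067 depth z 0.084
yel1 [304.4 195.1] 14.1 w [ 0.6   -0.048  0.086] diam 0.077 depth z 0.086
yel2 [251.4 274.9] 13.0 w [0.379 0.09  0.084] diam 0.07 depth z 0.084
blue [331.5 239. ] 13.2 w [ 0.481 -0.124  0.087] diam 0.071 depth z 0.087
green [386.9 267.1] 8.2 w [ 0.408 -0.271  0.101] diam 0.044 depth z 0.101
yog [ 0.559 -0.264  0.065]
tea [ 0.674 -0.162  0.079]
top 5036 [[0.5920000076293945, -0.10000000149011612], [0.777999997138977, -0.10000000149011612], [0.777999997138977, 0.2980000078678131], [0.5920000076293945, 0.2980000078678131]]
side 3090 [[0.5899999737739563, 0.29600000381469727], [0.5929999947547913, -0.10100000351667404], [0.7789999842643738, -0.10000000149011612], [0.7760000228881836, 0.2980000078678131]]
side red (244.74000549316406, 201.5) 12.749902725219727 [0.489 0.162 0.086]
```

View pics/crop.png

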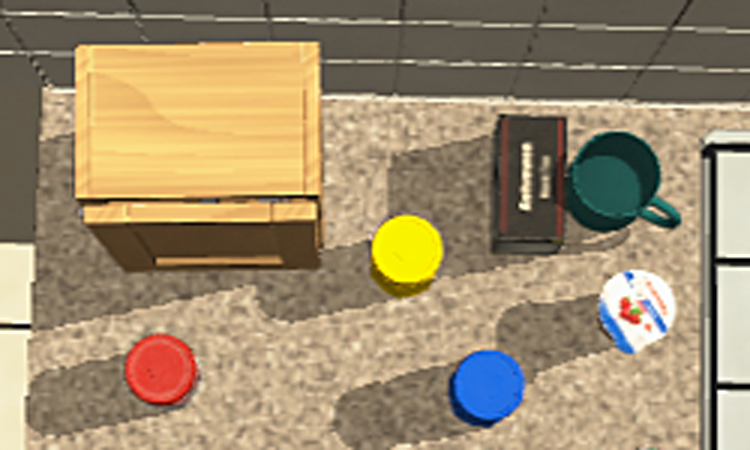

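The crop shows the red-lidded jar alone in front of the door, at crop (161,369). The cupboard's front top edge runs from (78,198) to (320,195) and the door's outer top edge from (88,222) to (317,218). Next I'll turn these into positions.

```bash
python3 - <<'E'
from h import *
f=lambda x,y:(x/3+170-.33,y/3+110-.33)
for n,uv,z in (('backL',(76,45),.25),('backR',(320,41),.25),('frontL',(78,198),.25),('frontR',(320,195),.25),('doorL',(88,222),.246),('doorR',(317,218),.246)):
    print(n,cast('top',f(*uv),z).round(4))
P=cloud('top',np.load('pics/top0.npy'))
for u in (205,220,240,260,270): print(u,[P[v,u].round(3).tolist() for v in (177,181,184)])
# side view right wall / door face points from depth
Ps=cloud('side',np.load('pics/side0.npy'))
for z in (.1,.2):
  m=(abs(Ps[...,2]-z)<.01)&(Ps[...,0]>.5)&(Ps[...,0]<.8)&(Ps[...,1]>.0)&(Ps[...,1]<.3)
  X=Ps[m]; print(z,m.sum(),X.min(0).round(3),X.max(0).round(3))
E
```

```text
backL [0.7405 0.2322 0.25  ]
backR [0.749 0.031 0.25 ]
frontL [0.6118 0.2244 0.25  ]
frontR [0.6193 0.0274 0.25  ]
doorL [0.5929 0.216  0.246 ]
doorR [0.601  0.0294 0.246 ]
205 [[0.63, 0.217, 0.152], [0.6, 0.201, 0.248], [0.592, 0.201, 0.249]]
220 [[0.632, 0.178, 0.147], [0.601, 0.165, 0.246], [0.593, 0.165, 0.247]]
240 [[0.628, 0.123, 0.172], [0.602, 0.116, 0.247], [0.596, 0.116, 0.24]]
260 [[0.629, 0.071, 0.171], [0.603, 0.067, 0.25], [0.598, 0.067, 0.233]]
270 [[0.614, 0.043, 0.245], [0.605, 0.043, 0.243], [0.599, 0.043, 0.233]]
0.1 718 [0.591 0.    0.09 ] [0.776 0.22  0.11 ]
0.2 775 [0.591 0.002 0.19 ] [0.776 0.216 0.21 ]
```

```bash
python3 - <<'E'
from h import *
for n in('top','side'):
  P=cloud(n,np.load(f'pics/{n}0.npy')); m=(P[...,1]>.24)&(P[...,0]>.2)&(P[...,0]<.8)&(P[...,2]>.03)
  for z in (.05,.15,.3,.6,.9):
    k=m&(abs(P[...,2]-z)<.05)
    if k.sum(): print(n,z,k.sum(),np.percentile(P[...,1][k],[0,1,5,50]).round(3),P[...,0][k].min().round(3))
E
python3 -m inch '[[87,20,-50,0,-0.15],[87,50,-95,0,-0.3],[87,85,-140,0,-0.45],[87,120,-185,0,-0.6],[87,155,-225,0,-0.75],[87,185,-265,0,-0.9],[87,215,-300,0,-1.05],[87,235,-340,0,-1.2]]'
```

```text
top 0.05 3745 [0.24  0.245 0.261 0.679] 0.2
top 0.15 6037 [0.24  0.261 0.318 0.679] 0.2
top 0.3 4058 [0.24  0.247 0.275 0.585] 0.366
top 0.6 3916 [0.24  0.243 0.255 0.387] 0.778
side 0.05 2981 [0.24  0.245 0.659 0.68 ] 0.2
side 0.15 5246 [0.364 0.442 0.57  0.68 ] 0.2
side 0.3 7439 [0.241 0.253 0.306 0.679] 0.2
time_s: 0.9
position: [0.294, -0.2319, 0.2224]
tcp_rot: [[0.117, 0.993, 0.001], [0.993, -0.117, 0.001], [0.001, 0.001, -1.0]]
force: [0.2, -0.6, 0.3]
opening: 0.999
```

```bash
python3 -m inch '[[87,30,35,0,-0.06],[87,68,65,0,-0.117],[70,110,90,0,-0.117],[50,155,110,0,-0.117],[50,204,120,0,-0.117],[50,253,126,0,-0.117],[50,302,126,0,-0.117],[50,351,126,0,-0.117]]' && python3 -m inch '[[50,40,0,0,0],[50,80,0,0,0],[50,124,0,0,0],[50,124,0,0,0]]'
```

```text
time_s: 1.7
position: [0.4602, 0.104, 0.2228]
tcp_rot: [[0.0, 1.0, 0.0], [1.0, -0.0, 0.001], [0.001, 0.0, -1.0]]
force: [0.7, -0.9, 0.1]
opening: 0.593
time_s: 2.1
position: [0.4597, 0.2326, 0.2227]
tcp_rot: [[-0.006, 1.0, 0.001], [1.0, 0.006, 0.003], [0.003, 0.001, -1.0]]
force: [-0.8, -1.2, 0.1]
opening: 0.575
```

```bash
python3 -m inch '[[50,-2,18,45,0],[50,-2,18,90,0],[50,-2,18,130,0],[50,-2,18,165,0],[50,-2,18,187,0],[50,-2,18,187,0]]'; python3 - <<'E'
from h import *
p,d=vision.capture('side'); cv2.imwrite('pics/side1.png',p[:,:,::-1])
E
```

```text
time_s: 2.7
position: [0.4754, 0.2297, 0.0327]
tcp_rot: [[-0.005, 1.0, -0.006], [1.0, 0.005, 0.001], [0.001, -0.006, -1.0]]
force: [-1.0, 0.1, -0.4]
opening: 0.571
```

View pics/side1.png

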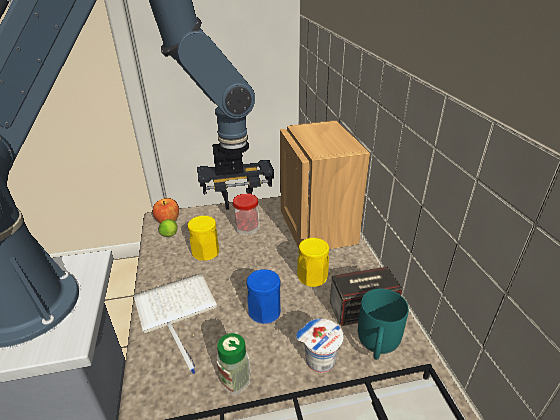

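The gripper stands behind (to the left of) the jar at (246,212), with the jar still upright. I'll push it to the right slowly.

```bash
python3 -m inch '[[50,-10,0,0,0],[50,-20,0,0,0],[50,-28,0,0,0],[50,-36,0,0,0],[50,-44,0,0,0],[50,-52,0,0,0],[50,-60,0,0,0],[50,-68,0,0,0]]'; python3 - <<'E'
from h import *
p,d=vision.capture('side'); cv2.imwrite('pics/side2.png',p[:,:,::-1])
(c,r),a=blob(p,[(0,8),(170,180)],(195,190,330,320)); print('side red',c,r,a,cast('side',c,.086).round(3))
E
```

```text
time_s: 3.55
position: [0.4778, 0.1616, 0.0346]
tcp_rot: [[-0.005, 1.0, -0.002], [1.0, 0.005, 0.002], [0.002, -0.002, -1.0]]
force: [3.9, 4.2, 3.9]
opening: 0.575
side red (242.71153259277344, 211.0) 13.326140403747559 385.0 [0.478 0.12  0.086]
```

```bash
python3 -m inch '[[50,-10,0,0,0],[50,-20,0,0,0],[50,-30,0,0,0],[50,-40,0,0,0],[50,-50,0,0,0],[50,-60,0,0,0],[50,-70,0,0,0],[50,-80,0,0,0]]' && python3 -m inch '[[50,-10,0,0,0],[50,-20,0,0,0],[50,-30,0,0,0],[50,-40,0,0,0],[50,-50,0,0,0],[50,-60,0,0,0],[50,-66,0,0,0],[50,-70,0,0,0]]'; python3 - <<'E'
from h import *
p,d=vision.capture('side'); cv2.imwrite('pics/side3.png',p[:,:,::-1])
(c,r),a=blob(p,[(0,8),(170,180)],(200,190,330,320)); print('side red',c,r,a,cast('side',c,.086).round(3))
E
```

```text
time_s: 4.4
position: [0.4748, 0.081, 0.0341]
tcp_rot: [[-0.003, 1.0, -0.008], [1.0, 0.003, 0.003], [0.003, -0.008, -1.0]]
force: [0.4, 7.2, 7.4]
opening: 0.573
time_s: 5.2
position: [0.4716, 0.0121, 0.0338]
tcp_rot: [[-0.002, 1.0, -0.015], [1.0, 0.002, 0.006], [0.006, -0.015, -1.0]]
force: [0.6, 9.2, 9.3]
opening: 0.574
side red (248.5800018310547, 252.4199981689453) 17.790903091430664 587.5 [ 0.469 -0.039  0.086]
```

View pics/side3.png

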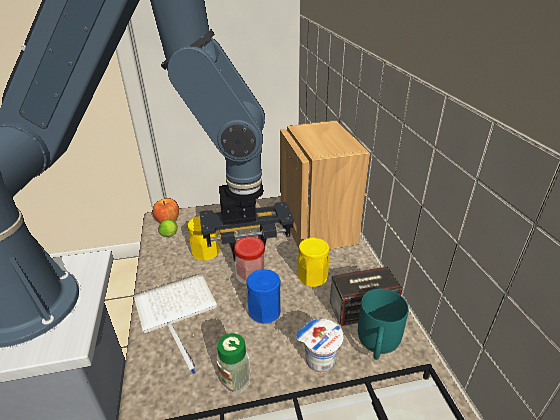

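The jar, with its lid at (249,248), is upright to the right of the door and short of the blue pot at (264,296). I'll back off to the left and then rise.

```bash
python3 -m inch '[[50,5,0,0,0],[50,20,0,0,0],[50,40,0,0,0],[50,60,0,0,0],[50,60,0,0,0]]' && python3 -m inch '[[50,0,0,-40,0],[50,0,0,-85,0],[50,-10,0,-130,0],[50,-20,0,-172,0],[30,-20,-20,-176,0],[0,-20,-20,-176,0],[0,-20,-20,-176,0],[0,-20,-20,-176,0]]'; python3 - <<'E'
from h import *
p,d=vision.capture('top'); cv2.imwrite('pics/top1.png',p[:,:,::-1])
P=cloud('top',d)
for n,hr,b in (('red',[(0,8),(170,180)],(205,215,345,300)),('blue',[(105,125)],(310,220,350,258)),('yel1',[(20,32)],(285,175,325,215))):
  try:
    (c,r),a=blob(p,hr,b); print(n,c,r,cast('top',c,.085).round(3),P[int(c[1]),int(c[0])])
  except ValueError: print(n,'hidden')
p,d=vision.capture('side'); cv2.imwrite('pics/side4.png',p[:,:,::-1])
(c,r),a=blob(p,[(0,8),(170,180)],(200,190,330,320)); print('side red',c,r,a,cast('side',c,.086).round(3))
E
```

```text
time_s: 5.75
position: [0.4685, 0.0732, 0.0333]
tcp_rot: [[-0.005, 1.0, -0.021], [1.0, 0.005, 0.005], [0.006, -0.021, -1.0]]
force: [-1.0, 0.2, 0.7]
opening: 0.574
time_s: 6.55
position: [0.4519, 0.0519, 0.2083]
tcp_rot: [[-0.005, 1.0, -0.024], [1.0, 0.005, 0.006], [0.006, -0.024, -1.0]]
force: [-0.9, -0.3, -1.0]
opening: 0.294
red (293.0, 242.0) 12.16562557220459 [ 0.47  -0.02   0.085] [ 0.47021184 -0.01953264  0.0834719 ]
blue (331.5, 239.0) 13.200478553771973 [ 0.481 -0.124  0.085] [ 0.48108981 -0.12256789  0.08285989]
yel1 (304.368408203125, 195.05262756347656) 14.147130012512207 [ 0.6   -0.048  0.085] [ 0.59977379 -0.04660097  0.08713747]
side red (247.9639129638672, 247.34536743164062) 15.403846740722656 518.5 [ 0.47  -0.022  0.086]
```

View pics/side4.png

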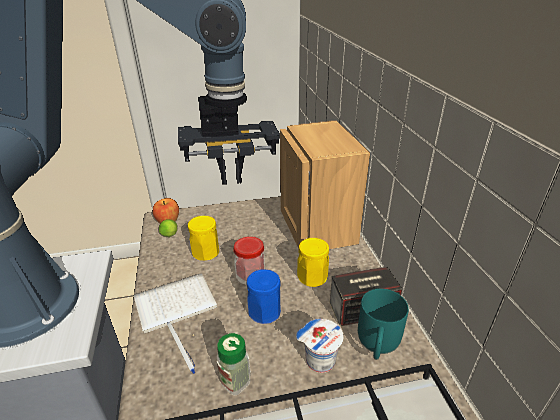

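The jar is upright at (0.470, -0.020), about 46 mm outside the door's swing. Its neighbours have not moved. Next is the door's free edge.

```bash
python3 -m inch '[[0,-4,0,0,0],[0,-8,20,0,0],[0,-10,50,0,0],[0,-10,75,0,0],[0,-10,92,0,0],[0,-10,105,0,0],[0,-10,105,0,0]]' && python3 -m inch '[[0,0,6,0,0],[0,0,10,0,0],[0,0,13,0,0],[0,0,15,0,0],[0,0,15,0,0]]'
```

```text
time_s: 7.35
position: [0.559, 0.0422, 0.205]
tcp_rot: [[-0.005, 1.0, -0.023], [1.0, 0.005, 0.005], [0.006, -0.023, -1.0]]
force: [-0.2, 0.2, -0.4]
opening: 0.004
time_s: 7.85
position: [0.5741, 0.0422, 0.2047]
tcp_rot: [[-0.005, 1.0, -0.023], [1.0, 0.005, 0.005], [0.005, -0.023, -1.0]]
force: [-0.4, -0.0, -0.5]
opening: 0.006
```

```bash
python3 -m inch '[[0,0,2,0,0],[0,0,4,0,0],[0,0,6,0,0],[0,0,7,0,0],[0,0,8,0,0],[0,0,8,0,0]]'
```

```text
time_s: 8.45
position: [0.5823, 0.0423, 0.2045]
tcp_rot: [[-0.005, 1.0, -0.023], [1.0, 0.005, 0.005], [0.006, -0.023, -1.0]]
force: [-0.7, 0.2, -0.1]
opening: 0.004
```

```bash
python3 -m inch '[[0,0,1,0,0],[0,0,2,0,0],[0,0,3,0,0],[0,0,3,0,0]]'; python3 -m inch '[[0,0,1,0,0],[0,0,2,0,0],[0,0,2,0,0]]'
```

```text
time_s: 8.85
position: [0.5847, 0.0423, 0.2043]
tcp_rot: [[-0.005, 1.0, -0.024], [1.0, 0.005, 0.005], [0.005, -0.024, -1.0]]
force: [-2.2, 0.1, 1.1]
opening: 0.006
time_s: 9.15
position: [0.5866, 0.0422, 0.2043]
tcp_rot: [[-0.005, 1.0, -0.025], [1.0, 0.005, 0.005], [0.005, -0.025, -1.0]]
force: [-3.1, -0.9, 1.2]
opening: 0.007
```

```bash
python3 -m inch '[[0,0,1,0,0],[0,0,2,0,0],[0,0,2,0,0]]'
```

```text
time_s: 9.45
position: [0.5873, 0.0422, 0.2043]
tcp_rot: [[-0.005, 1.0, -0.028], [1.0, 0.006, 0.005], [0.005, -0.028, -1.0]]
force: [-6.5, -1.2, 4.4]
opening: -0.001
```

```bash
python3 -m inch '[[0,0,-15,0,0],[0,0,-45,0,0],[0,0,-85,0,0],[0,0,-125,0,0],[0,0,-125,0,0],[0,0,-125,0,0],[0,0,-125,0,0],[0,0,-125,0,0]]'; python3 -m inch '[[0,0,0,0,0],[0,0,0,0,0],[0,0,0,0,0],[0,0,0,0,0],[0,0,0,0,0],[0,0,0,0,0],[0,0,0,0,0],[0,0,0,0,0]]'; python3 - <<'E'
from h import *
p,d=vision.capture('side'); a=p[110:290,190:400]
q,e=vision.capture('top'); b=q[140:320,180:390]; np.save('pics/s5.npy',d);np.save('pics/t5.npy',e)
cv2.imwrite('pics/five.png',cv2.resize(np.vstack([a,b])[:,:,::-1],None,fx=1.66,fy=1.66))
E
```

```text
time_s: 10.25
position: [0.4645, 0.0412, 0.2079]
tcp_rot: [[-0.005, 1.0, -0.025], [1.0, 0.005, 0.005], [0.005, -0.025, -1.0]]
force: [-0.8, -0.0, -0.3]
opening: 0.003
time_s: 11.05
position: [0.4645, 0.0413, 0.208]
tcp_rot: [[-0.005, 1.0, -0.025], [1.0, 0.005, 0.005], [0.005, -0.025, -1.0]]
force: [-0.0, -0.2, -0.9]
opening: 0.001
```

View pics/five.png

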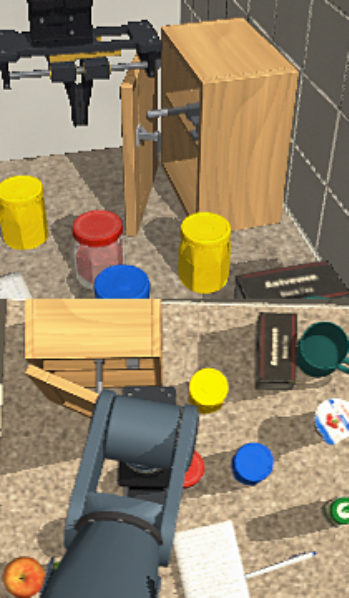

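The door stands ajar at about 0.4 rad, with its free edge clear of the jar (side crop (98,245)). The catch and pin sit lower than my finger height. Next I'll work out the sweep behind the door.

```bash
python3 -m inch '[[0,-25,0,0,0],[0,-50,10,0,0],[0,-60,50,0,0],[0,-60,85,0,0],[0,-55,105,0,0],[0,-30,106,0,0],[0,0,106,0,0],[0,0,106,0,0]]'; python3 - <<'E'
from h import *
s=bot.read_state(); R=s['tcp_rot']; p0=s['position']
H=np.array([.6074,.2233])
for th in (.42,.55,.7,.85,1.,1.15,1.3,1.45,1.55,1.62,1.68):
    f=th-.038; u=np.array([-np.sin(f),-np.cos(f)]); n=np.array([-np.cos(f),np.sin(f)])
    t=H+.17*u-n*(.015*np.cos(f)+.0095*np.sin(f)); w=np.r_[t,.209]
    print(th,t.round(3),(R.T@(w-p0)*1000).round(0))
P=cloud('side',np.load('pics/s5.npy')); m=(P[...,2]>.2)&(P[...,2]<.25)&(P[...,0]>.5)&(P[...,0]<.6)&(P[...,1]>.02)&(P[...,1]<.22)
print(m.sum(), [P[m][i].round(3).tolist() for i in (P[m][:,1].argmin(),P[m][:,0].argmin())])
E
```

```text
time_s: 11.95
position: [0.57, 0.0448, 0.205]
tcp_rot: [[-0.008, 1.0, -0.026], [1.0, 0.009, 0.006], [0.006, -0.026, -1.0]]
force: [-0.0, 0.1, -0.7]
opening: 0.001
0.42 [0.56  0.059] [ 14. -10.  -4.]
0.55 [0.54  0.066] [ 22. -30.  -3.]
0.7 [0.517 0.078] [ 34. -53.  -2.]
0.85 [0.496 0.094] [ 50. -74.  -2.]
1.0 [0.477 0.113] [ 69. -92.  -1.]
1.15 [0.462 0.134] [  91. -108.   -1.]
1.3 [0.45  0.159] [ 115. -119.   -0.]
1.45 [0.441 0.185] [ 141. -127.    0.]
1.55 [0.438 0.203] [ 159. -130.    0.]
1.62 [0.437 0.216] [ 172. -131.    1.]
1.68 [0.437 0.227] [ 183. -131.    1.]
379 [[0.531, 0.045, 0.239], [0.519, 0.052, 0.233]]
```

The measured edge, (0.519, 0.052), matches the predicted (0.520, 0.049). I'll sweep the door now.

```bash
python3 -m inch '[[0,8,-4,-3,0],[0,14,-10,-4,0],[0,18,-20,-4,0],[0,22,-30,-3,0],[0,28,-41,-3,0],[0,34,-53,-2,0],[0,42,-63,-2,0],[0,50,-74,-2,0]]' && python3 -m inch '[[0,9,-9,0,0],[0,19,-18,0,0],[0,30,-26,0,0],[0,41,-34,0,0],[0,53,-40,0,0],[0,65,-45,0,0],[0,78,-50,0,0],[0,91,-53,0,0]]'
```

```text
time_s: 12.75
position: [0.4948, 0.0945, 0.2093]
tcp_rot: [[-0.008, 1.0, -0.026], [1.0, 0.008, 0.006], [0.006, -0.026, -1.0]]
force: [1.6, -0.4, -0.7]
opening: 0.001
time_s: 13.55
position: [0.4403, 0.1861, 0.2112]
tcp_rot: [[-0.008, 1.0, -0.026], [1.0, 0.009, 0.006], [0.006, -0.026, -1.0]]
force: [1.1, -2.5, -1.2]
opening: 0.005
```

```bash
python3 -m inch '[[0,10,-2,0,0],[0,20,-3,0,0],[0,30,-3,0,0],[0,38,-3,0,0],[0,42,-3,0,0],[0,42,-3,0,0]]' && python3 -m inch '[[0,-15,0,0,0],[0,-45,0,0,0],[0,-90,0,0,0],[0,-130,-10,-40,0],[0,-175,-15,-90,0],[0,-220,-15,-130,0],[0,-268,-15,-130,0],[0,-316,-15,-130,0]]' && python3 -m inch '[[0,-45,0,0,0],[0,-90,0,0,0],[0,-90,0,0,0],[0,-90,0,0,0]]'; python3 - <<'E'
from h import *
p,d=vision.capture('side'); q,e=vision.capture('top')
cv2.imwrite('pics/six.png',cv2.resize(np.vstack([p[110:400,120:420],q[115:325,160:460]])[:,:,::-1],None,fx=1.19,fy=1.19))
P=cloud('top',e)
m=(P[...,2]>.232)&(P[...,2]<.26)&(P[...,0]>.36)&(P[...,0]<.58)&(P[...,1]>.1)&(P[...,1]<.33)
X=P[m][:,:2]; c=np.cov(X.T); w,v=np.linalg.eigh(c); u=v[:,1]*np.sign(-v[0,1]); print(m.sum(),X.min(0),X.max(0),'theta deg',np.degrees(np.arctan2(-u[0],-u[1])+.038))
for n,hr,b in (('red',[(0,8),(170,180)],(255,215,345,300)),('blue',[(105,125)],(310,220,350,258)),('yel1',[(20,32)],(285,175,325,215)),('green',[(50,85)],(372,252,402,282))):
  try:
    (c,r),a=blob(q,hr,b); print(n,np.round(c,1),cast('top',c,.085).round(3))
  except ValueError: print(n,'hidden')
print(P[213,382],P[170,346])
E
```

```text
time_s: 14.15
position: [0.4369, 0.2287, 0.2114]
tcp_rot: [[-0.009, 1.0, -0.027], [1.0, 0.009, 0.006], [0.006, -0.027, -1.0]]
force: [-0.6, -0.1, 0.5]
opening: 0.006
time_s: 14.95
position: [0.428, -0.0667, 0.3395]
tcp_rot: [[-0.009, 1.0, -0.022], [1.0, 0.009, 0.004], [0.004, -0.022, -1.0]]
force: [0.6, -1.0, -0.4]
opening: 0.005
time_s: 15.35
position: [0.4276, -0.158, 0.3387]
tcp_rot: [[-0.005, 1.0, -0.023], [1.0, 0.005, 0.006], [0.006, -0.023, -1.0]]
force: [-1.1, -0.2, 0.2]
opening: 0.003
512 [0.41523227 0.22806463] [0.57969439 0.25918014] theta deg 97.5105112234154
red [291.  241.7] [ 0.471 -0.014  0.085]
blue [331.5 239. ] [ 0.481 -0.124  0.085]
yel1 [304.4 195.1] [ 0.6   -0.048  0.085]
green [382.5 271.5] [ 0.397 -0.262  0.085]
[ 0.46860471 -0.15381556  0.67298118] [ 0.67498375 -0.16206655  0.07708339]
```

View pics/six.png

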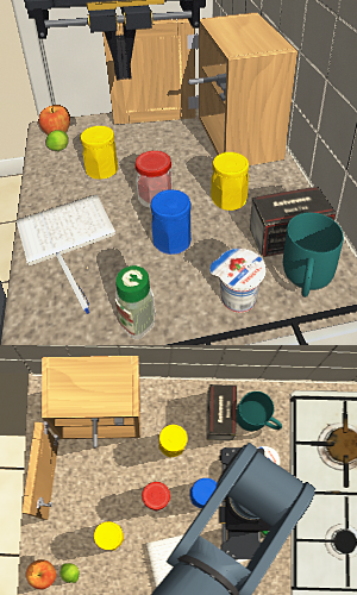

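The door is open about 97° (edge at crop (30,510) in the top half). The jar is upright at crop (155,495), and the pot, spice jar and tea box are where they started.

```bash
python3 -c "
from rig import bot
print(bot.hand_in())"
```

```text
the job is handed in; nothing more can be done
None
```

The job is done and handed in at about 15.5 s on the robot's clock, well inside the 64 s limit. It gave no verdict.

**What I did:**
- **Jar:** I pushed it about 19 cm to the right, held in a cradle of the two part-open fingers. It went from (0.489, 0.171) to (0.470, -0.020) and stayed upright, about 46 mm clear of the door's swing.
- **Door:** I pressed it at the free edge, pushing in about 3 mm; the force was about 6.5 N at the end of the press. The catch let go and the door sprang ajar. I then swung it open from behind.

**Last checks:**
- **Door angle:** The top camera's depth gives about 97.5°. The tool touched nothing when I handed in.
- **Other items:** The tea box, blue pot and the yellow pot by the cupboard measured unmoved from above. The arm covered the yoghurt pot and part of the spice jar in that view, so I judged those two by eye from the side picture, where they had not moved.

**Readings that disagreed:**
- **Jar position:** The last top view puts the jar at y = -0.014, against -0.020 just after the push. Nothing touched it in between, so I take this to be the arm partly hiding its lid.
- **Spice jar position:** Its last top-view reading was about 15 mm off. Part of that is the height I assumed, and the rest I put down to the arm partly hiding its cap.
- **Push force:** While pushing the jar, the wrist showed up to about 9 N sideways and 9 N upwards, more than I expected. It dropped to about zero once I backed off.

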